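# Sort lamp parts into the stock bins

## Task

Put the five loose lamp parts away by kind: the two white porcelain sockets in the blue bin, the two brass parts in the green bin and the black socket in the yellow bin. Set each down gently (not dropped) so that all stand upright on the floor of their bin, and leave the screwdriver and the tape measure where they lie.

Things in the scene. Friction and masses are not known exactly. Their poses are not given: they have to be found in the camera images.
- tall_porcelain: White porcelain lamp socket, tall: a cylinder 38 mm across and 55 mm high, thin brass band near the foot, dark mouth on top. Stands upright at the start; origin at the centre of its underside, z up, round, so its yaw does not matter. About 90 g.
- short_porcelain: White porcelain lamp socket, short: a cylinder 44 mm across and 36 mm high, dark mouth on top. Stands upright at the start; origin at the centre of its underside, z up, round, so its yaw does not matter. About 80 g.
- brass_cap: Brass lamp cap: a flange 44 mm across and 10 mm high at the foot, and on it a neck 32 mm across that ends 44 mm above the underside; tiny dark hole on top. Grip it by the neck. Stands upright at the start; origin at the centre of its underside, z up, round, so its yaw does not matter. About 150 g.
- brass_tube: Brass tube coupling: a slim cylinder 29 mm across and 52 mm high with two copper-coloured bands (29.6 mm), dark mouth on top. Stands upright at the start; origin at the centre of its underside, z up, round, so its yaw does not matter. About 140 g.
- black_socket: Black plastic lamp socket: a cylinder 40 mm across and 48 mm high with a thin grey band, thin brass ring on top. Stands upright at the start; origin at the centre of its underside, z up, round, so its yaw does not matter. About 60 g.
- blue_bin: Blue open stock bin, fixed, 128 mm deep (x) by 150 mm wide (y), walls and floor 4 mm thick, inside 120 x 142 mm. Front wall (-x, small paper label) 24 mm high, sides 34 mm, back 46 mm, from the bench. Origin at the centre of its underside on the bench; x from front to back, z up; turned up to 0.2 rad. The bins stand side by side beyond the parts, in any order.
- green_bin: Green open stock bin, fixed, 128 mm deep (x) by 150 mm wide (y), walls and floor 4 mm thick, inside 120 x 142 mm. Front wall (-x, small paper label) 24 mm high, sides 34 mm, back 46 mm, from the bench. Origin at the centre of its underside on the bench; x from front to back, z up; turned up to 0.2 rad. The bins stand side by side beyond the parts, in any order.
- yellow_bin: Yellow open stock bin, fixed, 128 mm deep (x) by 150 mm wide (y), walls and floor 4 mm thick, inside 120 x 142 mm. Front wall (-x, small paper label) 24 mm high, sides 34 mm, back 46 mm, from the bench. Origin at the centre of its underside on the bench; x from front to back, z up; turned up to 0.2 rad. The bins stand side by side beyond the parts, in any order.
- screwdriver: Screwdriver with red handle, about 180 mm long, at most 26 mm thick, loose, lying among the parts, pointing away from the robot; to be left alone. Origin below the middle of its length on the bench, x along the shaft towards the tip.
- tape_measure: Red tape measure, 56 x 54 x 32 mm, loose, lying flat beside the parts, in front of the bins; to be left alone. Origin at the centre of its underside, z up.

How it is judged:
At the end, for the whole second after the job is handed in: Each part upright (0.15 rad), released and at rest on the floor of its bin (porcelain: blue, brass: green, black: yellow): origin within 46 mm (bin x) and 60 mm (bin y) of the bin centre, less than 12 mm above its underside (x of tall_porcelain in the frame of blue_bin between -0.046 and 0.046 m and y of tall_porcelain in the frame of blue_bin between -0.06 and 0.06 m and z of tall_porcelain in the frame of blue_bin between -0.004 and 0.012 m and angle between each of tall_porcelain, short_porcelain, brass_cap, brass_tube, black_socket's own z axis and vertical below 0.15 rad and linear speed of each of tall_porcelain, short_porcelain, brass_cap, brass_tube, black_socket below 0.02 m/s and angular speed of each of tall_porcelain, short_porcelain, brass_cap, brass_tube, black_socket below 0.3 rad/s and x of short_porcelain in the frame of blue_bin between -0.046 and 0.046 m and y of short_porcelain in the frame of blue_bin between -0.06 and 0.06 m and z of short_porcelain in the frame of blue_bin between -0.004 and 0.012 m and x of brass_cap in the frame of green_bin between -0.046 and 0.046 m and y of brass_cap in the frame of green_bin between -0.06 and 0.06 m and z of brass_cap in the frame of green_bin between -0.004 and 0.012 m and x of brass_tube in the frame of green_bin between -0.046 and 0.046 m and y of brass_tube in the frame of green_bin between -0.06 and 0.06 m and z of brass_tube in the frame of green_bin between -0.004 and 0.012 m and x of black_socket in the frame of yellow_bin between -0.046 and 0.046 m and y of black_socket in the frame of yellow_bin between -0.06 and 0.06 m and z of black_socket in the frame of yellow_bin between -0.004 and 0.012 m); the robot touches nothing.
It fails at once if a part is dropped into its bin (comes down near the bin's floor faster than 0.5 m/s, as after a fall of 13 mm or more) ((x of tall_porcelain in the frame of blue_bin between -0.046 and 0.046 m and y of tall_porcelain in the frame of blue_bin between -0.06 and 0.06 m and z of tall_porcelain in the frame of blue_bin below 0.03 m and linear speed of tall_porcelain above 0.5 m/s) or (x of short_porcelain in the frame of blue_bin between -0.046 and 0.046 m and y of short_porcelain in the frame of blue_bin between -0.06 and 0.06 m and z of short_porcelain in the frame of blue_bin below 0.03 m and linear speed of short_porcelain above 0.5 m/s) or (x of brass_cap in the frame of green_bin between -0.046 and 0.046 m and y of brass_cap in the frame of green_bin between -0.06 and 0.06 m and z of brass_cap in the frame of green_bin below 0.03 m and linear speed of brass_cap above 0.5 m/s) or (x of brass_tube in the frame of green_bin between -0.046 and 0.046 m and y of brass_tube in the frame of green_bin between -0.06 and 0.06 m and z of brass_tube in the frame of green_bin below 0.03 m and linear speed of brass_tube above 0.5 m/s) or (x of black_socket in the frame of yellow_bin between -0.046 and 0.046 m and y of black_socket in the frame of yellow_bin between -0.06 and 0.06 m and z of black_socket in the frame of yellow_bin below 0.03 m and linear speed of black_socket above 0.5 m/s)).
It fails at once if the screwdriver is shifted more than 20 mm (distance of screwdriver from where it was at the start of the episode above 0.02 m).
It fails at once if the tape measure is shifted more than 20 mm (distance of tape_measure from where it was at the start of the episode above 0.02 m).
It also fails if it takes over 115 s, if anything falls off the work surface, if the arm or the gripper's body presses on something with over 40 N, if the wrist force passes 120 N, or if a joint passes its speed limit or range.

## Robot

A 6-joint arm with a two-finger parallel gripper is mounted at the origin on the work surface. World frame = base frame: x ahead of the robot, y to its left, z up, the work surface at z = 0. Lengths are in m, angles in rad, forces in N, time in s.
With the tool pointing down it reaches from about 0.325 to 0.775 m from the base axis. Payload 5.5 kg.
Tool frame: the origin (TCP) lies at the very end of the fingers, on their centre line; the grasp point (between the pads) lies 19 mm behind it (hold_point_z is the distance from the TCP to the grasp point, in m); z points along the fingers, y is the line along which they close (so a half turn about z gives the same grasp; the last joint's range is limited). The gripper opens to 85 mm and grips with 20 to 120 N. Pads are 22 mm wide; open, the fingers measure 114 mm over their backs; the gripper's body (76 mm by 85 mm) begins 54 mm behind the grasp point. The pads swing forward as they close: fully open they stand 13 mm farther back than shut.
Start: joints at [-1.388, 0.091, 1.231, -0, 1.82, -0.057], TCP at [0.143, -0.583, 0.231] pointing down, gripper open.
Joint ranges: [-2.87, 2.87], [-0.86, 2.18], [0.17, 2.46], [-1.51, 4.65], [0.06, 2.69], [-2.65, 2.65]. Speed limits (rad/s): [2.57, 2.57, 3.01, 3.14, 3.14, 3.14].

## Interface

Orientations are given as a 3x3 rotation matrix whose columns are the frame's x, y, z axes.
In Python, from rig import * gives the robot as it stands.
- The arm moves only by the tool send_rows, never from a script. Its argument "deltas" is a list of rows, each an object of numbers: "jaw": the finger opening in mm, from 0 to 85.4; "tx", "ty", "tz": the shift along the world's x, y, z in mm; "twist": the turn about the world's z in units of 5 degrees (1.0 is 5 degrees). A call has exactly 5 rows; each row is the pose to reach, as a shift and turn from the pose commanded when the call began; what a row does not reach only later rows make up. A row lasts 1/8 s, in which the tool goes at most 62.5 mm and 10.7 degrees, less where a joint would pass 70% of its speed; a pose out of reach is approached as far as the arm can. A call with a gripper value outside its range is refused whole. The fingers move at their own pace and stop on an object; "grip_force" is the grip in N (left out, the last holds). Time passes only in rows, so rows that repeat a pose let the fingers close, or fill a call up. It gives the time, the measured TCP pose, the force, the opening and the grip force at its end, in the units of the state.
- sense(): the state, without advancing time (a new reading comes with each control period).
- snapshot(name): name is "scene" or "top" or "wrist"; returns the picture (384x512x3 uint8, red, green, blue); there is no depth.
- calibration(name): a dict with "K" (3x3 intrinsics, pixels), "R" (3x3) and "t" (3): a world point X has camera coordinates R X + t; the wrist camera has in their place "tool_from_camera" (4x4, takes a point from camera to tool coordinates, whose origin is the TCP and whose axes are the flange's). Camera axes: x right, y down, z forward; pixel columns grow to the right and rows downward; lengths in m; the calibration is good to about 2 mm. A picture is of the moment at which its call begins: read the wrist's pose just before it. calibration takes no time and is no camera call.
- sign_off(): hands the job in; it is judged then, once.
The state is a dict: "clock": time; "joint_pos": joint angles; "qvel": joint speeds; "joint_efforts": joint torques, N m; "tcp_pos": TCP position; "eef_rot": TCP orientation; "contact_force": force on the tool from outside, world axes, zero at the start; "moment": the same for the moment, N m; "grip_width": opening from 0.0 (shut) to 1.0 (fully open); "finger_force": force on a finger pad.
Only numpy, scipy, OpenCV 4.12 (cv2) and the standard library are available. Lean on these libraries where they do the work, as an engineer would, in place of code of your own. Each camera call takes 0.05 s, during which the arm holds its last target. There are 200 camera calls.

## Working session

There is one attempt and no reset: what is moved stays moved. The work goes in short steps, Python scripts to look and compute and a tool call to move; the robot and the scene stay as the last step left them, time stands still between calls to the robot, and variables do not carry over. Pictures are saved under pics/ and viewed, at most 14 in all, crops included, and the job is handed in when it is done.

Besides the shell and the picture viewer there is one more tool, called after "Emit:" as a command line: name --argument value ..., lists and objects as JSON in quotes. send_rows: Moves the arm, as the interface text tells. Its arguments: {"type":"object","properties":{"deltas":{"type":"array","items":{"type":"object","properties":{"jaw":{"type":"number"},"tx":{"type":"number"},"ty":{"type":"number"},"tz":{"type":"number"},"twist":{"type":"number"}}}},"grip_force":{"type":"number"}},"required":["deltas"]}

```bash
mkdir -p pics; ls; python3 - <<'E'
from rig import *
import cv2,numpy as np
for n in("top","scene"):
    cv2.imwrite(f"pics/{n}0.png",cv2.resize(snapshot(n),(800,600),interpolation=cv2.INTER_CUBIC)[:,:,::-1])
    c=calibration(n);R=np.array(c["R"]);print(n,np.array(c["K"]).round(1).tolist(),(-R.T@np.array(c["t"])).round(3),R.round(3).tolist())
s=sense();print(s["tcp_pos"],np.round(s["eef_rot"],3))
E
```

```text
pics
top [[450.1, 0.0, 260.4], [0.0, 450.1, 186.9], [0.0, 0.0, 1.0]] [ 0.293 -0.025  1.229] [[0.018, -1.0, 0.013], [-0.985, -0.02, -0.173], [0.173, -0.01, -0.985]]
scene [[406.8, 0.0, 260.2], [0.0, 406.8, 189.9], [0.0, 0.0, 1.0]] [ 0.797 -0.495  0.708] [[0.826, 0.564, 0.007], [0.434, -0.627, -0.647], [-0.361, 0.537, -0.762]]
[ 0.14244627 -0.58259531  0.23027309] [[ 0.971  0.237 -0.   ]
 [ 0.237 -0.971  0.002]
 [ 0.    -0.002 -1.   ]]
```

View pics/top0.png

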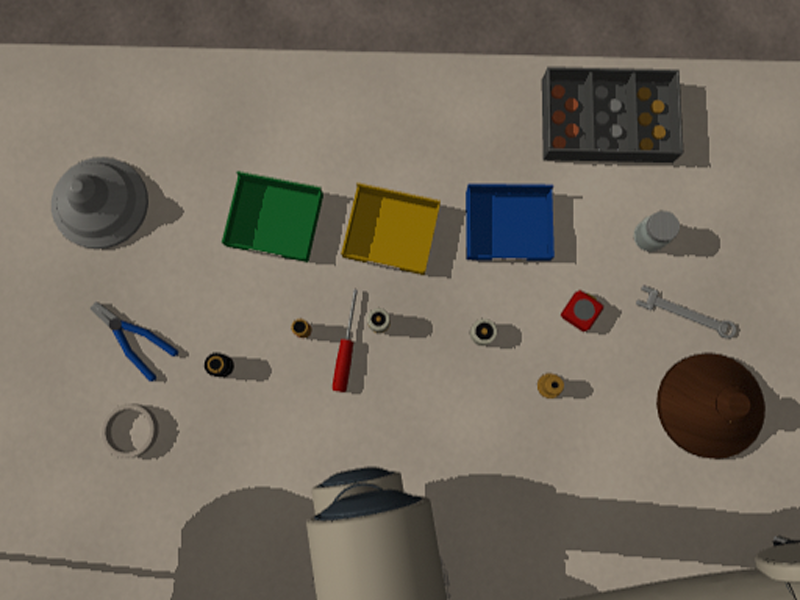

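View pics/scene0.png

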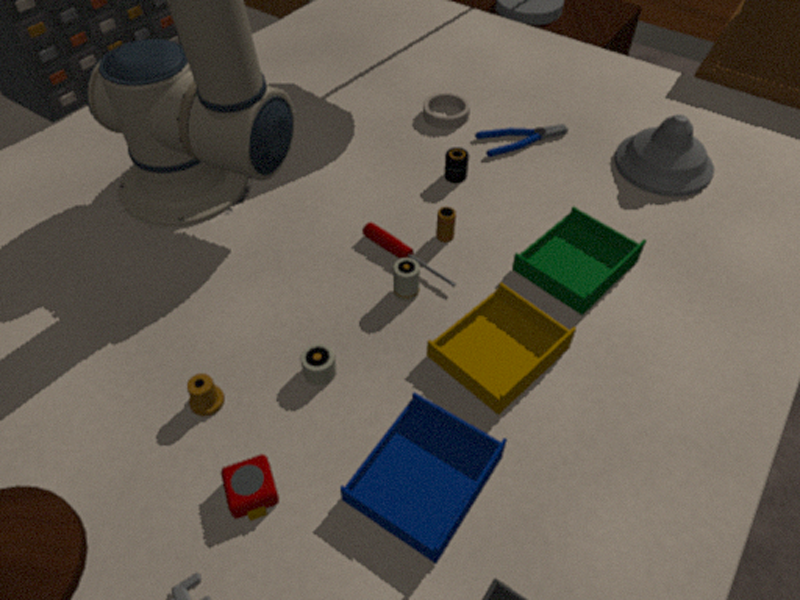

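The top view shows green, yellow and blue bins at (272,218), (392,229) and (510,222). Parts are at tube (301,327), tall (378,320), short (485,332), cap (551,385) and black (219,365). The screwdriver lies between the tube and the tall socket, with the tape at (582,310). I'll zoom in for exact pixels.

```bash
python3 - <<'E'
import cv2
from rig import *
im=snapshot("top")[:,:,::-1]
cv2.imwrite("pics/raw.png",im)
c=cv2.resize(im[100:262,130:396],None,fx=3,fy=3,interpolation=cv2.INTER_CUBIC)
for i in range(0,266,20): cv2.putText(c,str(130+i),(i*3,8),0,.3,(255,255,255)); cv2.line(c,(i*3,10),(i*3,14),(255,255,255))
for i in range(0,162,20): cv2.putText(c,str(100+i),(0,i*3+3),0,.3,(255,255,255))
cv2.imwrite("pics/c1.png",c)
s=snapshot("scene")[:,:,::-1];cv2.imwrite("pics/raws.png",s)
c=cv2.resize(s[85:285,105:371],None,fx=3,fy=3,interpolation=cv2.INTER_CUBIC)
for i in range(0,266,20): cv2.putText(c,str(105+i),(i*3,8),0,.3,(0,0,255)); 
for i in range(0,200,20): cv2.putText(c,str(85+i),(0,i*3+3),0,.3,(0,0,255))
cv2.imwrite("pics/c2.png",c)
E
```

```text
(no output)
```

View pics/c1.png

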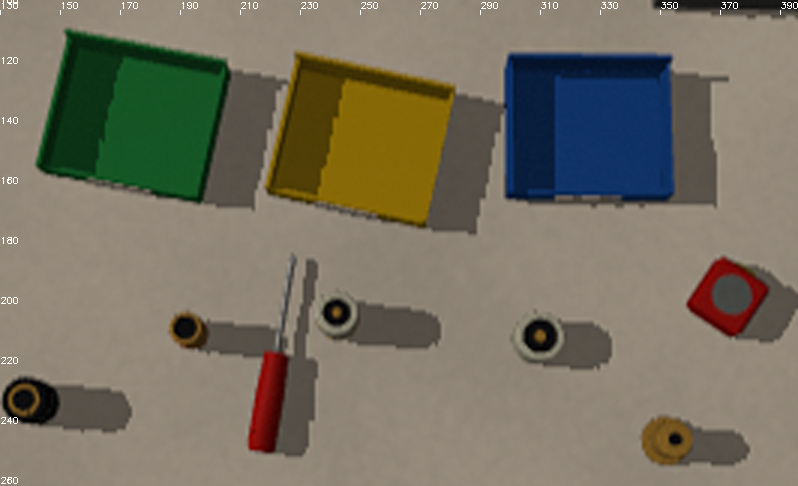

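View pics/c2.png

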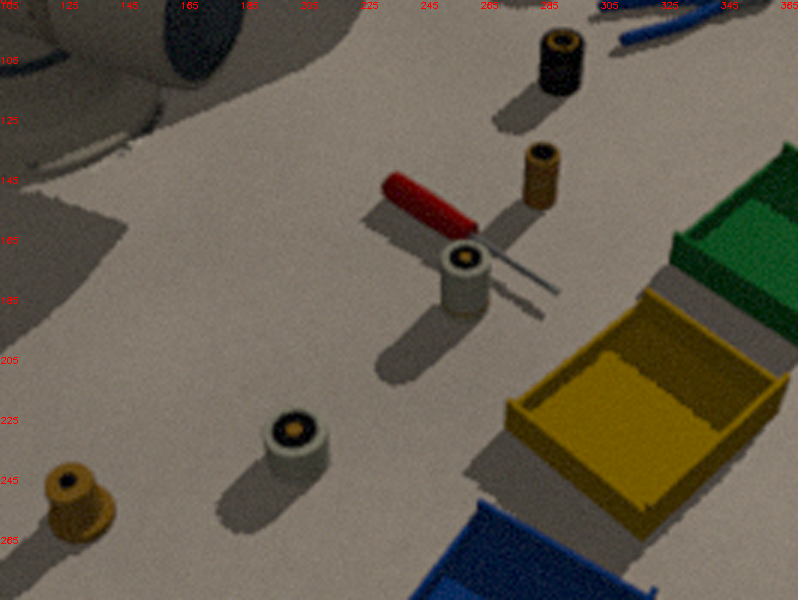

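```bash
cat > geo.py <<'E'
from rig import *
import numpy as np
from scipy.optimize import least_squares
def cam(n): c=calibration(n);return [np.array(c[k]) for k in("K","R","t")]
def proj(n,X):
    K,R,t=cam(n);p=(K@(R@np.atleast_2d(X).T+t[:,None])).T;return p[:,:2]/p[:,2:]
def onz(n,uv,z):
    K,R,t=cam(n);o=-R.T@t;d=R.T@np.linalg.solve(K,[*uv,1]);return o+d*(z-o[2])/d[2]
E
python3 - <<'E'
from geo import *
A=np.array
P=dict(black=((23,400),(562,39),.048),tube=((184,328),(542,151),.052),tall=((337,314),(464,257),.055),short=((539,336),(295,429),.036),cap=((676,439),(68,481),.044))
for k,(a,b,z) in P.items():
    a=A([130,100])+A(a)/3;b=A([105,85])+A(b)/3
    f=least_squares(lambda X:np.r_[proj("top",X)[0]-a,proj("scene",X)[0]-b],[.5,0,.05])
    print(k,onz("top",a,z).round(4)[:2],onz("scene",b,z).round(4)[:2],"tri",f.x.round(4))
B=dict(green=((37,168),(200,202),(67,30),(228,63)),yellow=((267,192),(427,226),(297,53),(455,88)),blue=((507,197),(672,197),(507,55),(672,55)))
L=A([[-.064,.075,.034],[-.064,-.075,.034],[.064,.075,.046],[.064,-.075,.046]])
def W(q,L): c,s=np.cos(q[2]),np.sin(q[2]);return np.c_[q[0]+c*L[:,0]-s*L[:,1],q[1]+s*L[:,0]+c*L[:,1],L[:,2]]
for k,v in B.items():
    uv=A([130,100])+A(v)/3
    f=least_squares(lambda q:(proj("top",W(q,L))-uv).ravel(),[.6,0,0]);print(k,f.x.round(4),abs(f.fun).max().round(2))
for k,u,z in(("sd butt",(262,450),.013),("sd neck",(277,353),.013),("tip",(293,257),.005),("tape",(732,295),.032)):
    print(k,onz("top",A([130,100])+A(u)/3,z).round(3))
E
```

```text
black [0.3707 0.281 ] [0.3752 0.2811] tri [0.3723 0.2829 0.0453]
tube [0.4358 0.1435] [0.4403 0.1436] tri [0.4377 0.1452 0.0491]
tall [0.4504 0.0098] [0.4559 0.0107] tri [0.4529 0.0118 0.0517]
short [ 0.4366 -0.1697] [ 0.4419 -0.1686] tri [ 0.439  -0.168   0.0325]
cap [ 0.3475 -0.2884] [ 0.3528 -0.2859] tri [ 0.3496 -0.2863  0.0411]
green [ 0.6307  0.2001 -0.181 ] 0.52
yellow [ 0.6126 -0.008  -0.1928] 0.61
blue [ 0.6299 -0.2156  0.015 ] 0.62
sd butt [0.332 0.075 0.013]
sd neck [0.419 0.064 0.013]
tip [0.509 0.053 0.005]
tape [ 0.478 -0.344  0.032]
```

Both views agree to about 5 mm. The plan is to close the jaws along world x everywhere, which clears the screwdriver, and start with the brass cap.

Emit:
send_rows --deltas '[{"tx": 35, "ty": 50, "tz": 0, "twist": 2, "jaw": 85}, {"tx": 70, "ty": 100, "tz": 0, "twist": 4, "jaw": 85}, {"tx": 105, "ty": 150, "tz": 0, "twist": 6, "jaw": 85}, {"tx": 140, "ty": 200, "tz": 0, "twist": 8, "jaw": 85}, {"tx": 175, "ty": 250, "tz": 0, "twist": 10, "jaw": 85}]' --grip_force 40

```text
clock: 0.82
tcp_pos: [0.3182, -0.3311, 0.2312]
eef_rot: [[0.438, 0.899, 0.0], [0.899, -0.438, -0.0], [0.0, 0.0, -1.0]]
contact_force: [0.2, 0.6, -0.4]
grip_width: 0.992
finger_force: 0.0
```

Emit:
send_rows --deltas '[{"tx": 32, "ty": 46, "tz": -30, "twist": 2, "jaw": 85}, {"tx": 32, "ty": 46, "tz": -60, "twist": 4, "jaw": 85}, {"tx": 32, "ty": 46, "tz": -80, "twist": 5.2, "jaw": 85}, {"tx": 32, "ty": 46, "tz": -80, "twist": 5.2, "jaw": 85}, {"tx": 32, "ty": 46, "tz": -80, "twist": 5.2, "jaw": 85}]'

```text
clock: 1.45
tcp_pos: [0.3497, -0.2872, 0.1523]
eef_rot: [[0.007, 1.0, 0.001], [1.0, -0.007, -0.001], [-0.001, 0.001, -1.0]]
contact_force: [1.2, 0.2, 0.6]
grip_width: 0.992
finger_force: 0.0
```

```bash
python3 - <<'E'
from geo import *
import cv2
s=sense();print(s["clock"],s["tcp_pos"],np.round(s["eef_rot"],3).tolist(),s["grip_width"])
cv2.imwrite("pics/w1.png",snapshot("wrist")[:,:,::-1])
c=calibration("wrist");print(np.round(c["K"],1).tolist(),np.round(c["tool_from_camera"],3).tolist())
T=np.array(c["tool_from_camera"])
# expected pixel of cap's hole
X=np.array([.350,-.287,.044]);p=np.array(s["eef_rot"]).T@(X-s["tcp_pos"]);q=T[:3,:3].T@(p-T[:3,3]);u=np.array(c["K"])@q;print(u[:2]/u[2])
E
```

```text
1.45 [ 0.34966094 -0.28719196  0.15229056] [[0.007, 1.0, 0.001], [1.0, -0.007, -0.001], [-0.001, 0.001, -1.0]] 0.9919320619528144
[[273.1, 0.0, 260.1], [0.0, 273.1, 190.1], [0.0, 0.0, 1.0]] [[-0.0, -0.951, -0.308, 0.079], [1.0, -0.0, -0.0, -0.0], [0.0, -0.308, 0.951, -0.142], [0.0, 0.0, 0.0, 1.0]]
[260.67317168 187.38406493]
```

View pics/w1.png

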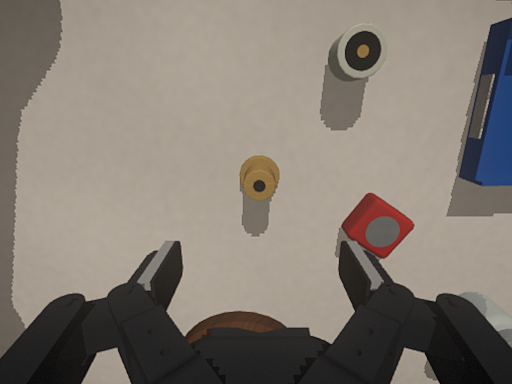

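The cap's hole is at (259,186) against a predicted (261,187), so the estimates are good to about 1.5 mm. Descending to grasp.

Emit:
send_rows --deltas '[{"tz": -45, "jaw": 85}, {"tz": -90, "jaw": 85}, {"tz": -120, "jaw": 85}, {"tz": -138, "jaw": 85}, {"tz": -138, "jaw": 60}]'

```text
validation failed for argument at $.de...
```

Emit:
send_rows --deltas '[{"tz": 0, "jaw": 20}, {"tz": 0, "jaw": 20}, {"tz": 0, "jaw": 20}, {"tz": 0, "jaw": 20}, {"tz": 0, "jaw": 20}]'

```text
validation failed for argument at $.de...
```

Emit:
send_rows --deltas '[{"tx": 0, "ty": 0, "tz": -45, "twist": 0, "jaw": 85}, {"tx": 0, "ty": 0, "tz": -90, "twist": 0, "jaw": 85}, {"tx": 0, "ty": 0, "tz": -120, "twist": 0, "jaw": 85}, {"tx": 0, "ty": 0, "tz": -138, "twist": 0, "jaw": 85}, {"tx": 0, "ty": 0, "tz": -138, "twist": 0, "jaw": 60}]'

```text
clock: 2.12
tcp_pos: [0.3492, -0.2868, 0.013]
eef_rot: [[0.005, 1.0, -0.001], [1.0, -0.005, 0.001], [0.001, -0.001, -1.0]]
contact_force: [0.9, -0.5, 1.1]
grip_width: 0.819
finger_force: 0.0
```

Emit:
send_rows --deltas '[{"tx": 0, "ty": 0, "tz": 0, "twist": 0, "jaw": 20}, {"tx": 0, "ty": 0, "tz": 0, "twist": 0, "jaw": 20}, {"tx": 0, "ty": 0, "tz": 0, "twist": 0, "jaw": 20}, {"tx": 0, "ty": 0, "tz": 0, "twist": 0, "jaw": 20}, {"tx": 0, "ty": 0, "tz": 0, "twist": 0, "jaw": 20}]'

```text
clock: 2.75
tcp_pos: [0.3504, -0.2877, 0.0152]
eef_rot: [[0.005, 1.0, 0.002], [1.0, -0.005, -0.002], [-0.002, 0.002, -1.0]]
contact_force: [-0.6, -0.2, 5.8]
grip_width: 0.359
finger_force: 40.1
```

Emit:
send_rows --deltas '[{"tx": 0, "ty": 0, "tz": 40, "twist": 0, "jaw": 20}, {"tx": 0, "ty": 0, "tz": 90, "twist": 0, "jaw": 20}, {"tx": 26, "ty": 42, "tz": 117, "twist": 0, "jaw": 20}, {"tx": 54, "ty": 90, "tz": 117, "twist": 0, "jaw": 20}, {"tx": 82, "ty": 135, "tz": 117, "twist": 0, "jaw": 20}]'

```text
clock: 3.38
tcp_pos: [0.4323, -0.1506, 0.1311]
eef_rot: [[0.005, 1.0, 0.002], [1.0, -0.005, -0.001], [-0.001, 0.002, -1.0]]
contact_force: [1.3, 0.4, -1.5]
grip_width: 0.36
finger_force: 39.9
```

Emit:
send_rows --deltas '[{"tx": 30, "ty": 50, "tz": 0, "twist": 0, "jaw": 20}, {"tx": 60, "ty": 100, "tz": 0, "twist": 0, "jaw": 20}, {"tx": 90, "ty": 150, "tz": 0, "twist": 0, "jaw": 20}, {"tx": 120, "ty": 200, "tz": 0, "twist": 0, "jaw": 20}, {"tx": 150, "ty": 250, "tz": 0, "twist": 0, "jaw": 20}]'

```text
clock: 4.0
tcp_pos: [0.5822, 0.1, 0.1302]
eef_rot: [[0.004, 1.0, 0.0], [1.0, -0.004, -0.0], [-0.0, 0.0, -1.0]]
contact_force: [0.2, -1.1, -0.6]
grip_width: 0.361
finger_force: 39.9
```

Emit:
send_rows --deltas '[{"tx": 30, "ty": 50, "tz": 0, "twist": 0, "jaw": 20}, {"tx": 45, "ty": 72, "tz": 0, "twist": 0, "jaw": 20}, {"tx": 45, "ty": 72, "tz": 0, "twist": 0, "jaw": 20}, {"tx": 45, "ty": 72, "tz": -30, "twist": 0, "jaw": 20}, {"tx": 45, "ty": 72, "tz": -60, "twist": 0, "jaw": 20}]'

```text
clock: 4.62
tcp_pos: [0.6265, 0.1692, 0.0701]
eef_rot: [[0.005, 1.0, 0.001], [1.0, -0.005, -0.0], [-0.0, 0.001, -1.0]]
contact_force: [-0.7, -0.8, -1.2]
grip_width: 0.36
finger_force: 40.1
```

```bash
python3 - <<'E'
from geo import *
import cv2
s=sense();print(s["clock"],s["tcp_pos"],s["grip_width"],s["contact_force"])
a=snapshot("wrist")[:,:,::-1];b=snapshot("top")[:,:,::-1][60:230,100:327]
b=cv2.resize(b,(512,384),interpolation=cv2.INTER_CUBIC)
cv2.imwrite("pics/w2.png",cv2.resize(np.hstack([a,b]),(800,300)))
E
```

```text
4.625 [0.62648199 0.16923956 0.07014281] 0.3595475169789188 [-0.6763643  -0.81441054 -1.17255168]
```

View pics/w2.png

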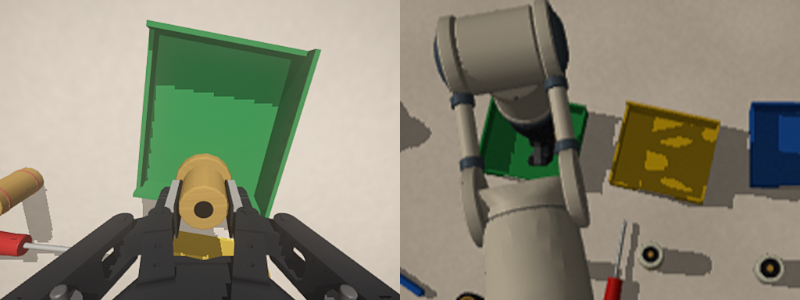

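Emit:
send_rows --deltas '[{"tx": 0, "ty": 0, "tz": -20, "twist": 0, "jaw": 20}, {"tx": 0, "ty": 0, "tz": -35, "twist": 0, "jaw": 20}, {"tx": 0, "ty": 0, "tz": -45, "twist": 0, "jaw": 20}, {"tx": 0, "ty": 0, "tz": -50, "twist": 0, "jaw": 20}, {"tx": 0, "ty": 0, "tz": -50, "twist": 0, "jaw": 20}]'

```text
clock: 5.35
tcp_pos: [0.6266, 0.1702, 0.0203]
eef_rot: [[0.004, 1.0, 0.0], [1.0, -0.004, 0.0], [0.0, 0.0, -1.0]]
contact_force: [0.6, -0.3, -0.6]
grip_width: 0.36
finger_force: 40.0
```

Emit:
send_rows --deltas '[{"tx": 0, "ty": 0, "tz": -1, "twist": 0, "jaw": 20}, {"tx": 0, "ty": 0, "tz": -1, "twist": 0, "jaw": 40}, {"tx": 0, "ty": 0, "tz": -1, "twist": 0, "jaw": 54}, {"tx": 0, "ty": 0, "tz": -1, "twist": 0, "jaw": 54}, {"tx": 0, "ty": 0, "tz": -1, "twist": 0, "jaw": 54}]'

```text
clock: 5.98
tcp_pos: [0.6266, 0.1702, 0.0194]
eef_rot: [[0.005, 1.0, 0.0], [1.0, -0.005, 0.0], [0.0, 0.0, -1.0]]
contact_force: [-0.5, -0.9, -0.5]
grip_width: 0.639
finger_force: 0.0
```

Emit:
send_rows --deltas '[{"tx": 0, "ty": 0, "tz": 30, "twist": 0, "jaw": 54}, {"tx": 0, "ty": 0, "tz": 70, "twist": 0, "jaw": 70}, {"tx": 0, "ty": 0, "tz": 110, "twist": 0, "jaw": 85}, {"tx": -50, "ty": 0, "tz": 120, "twist": 0, "jaw": 85}, {"tx": -100, "ty": 0, "tz": 120, "twist": 0, "jaw": 85}]'

```text
clock: 6.6
tcp_pos: [0.5263, 0.1703, 0.1408]
eef_rot: [[0.005, 1.0, 0.002], [1.0, -0.005, 0.001], [0.001, 0.002, -1.0]]
contact_force: [-0.1, 0.4, 0.2]
grip_width: 0.995
finger_force: 0.0
```

```bash
python3 - <<'E'
from geo import *
import cv2
s=sense();print(s["clock"],s["tcp_pos"],s["grip_width"],s["contact_force"])
cv2.imwrite("pics/w3.png",snapshot("wrist")[:,:,::-1])
E
```

```text
6.6 [0.52627048 0.17026407 0.14075578] 0.9953671391316774 [-0.05098544  0.44745554  0.20736463]
```

View pics/w3.png

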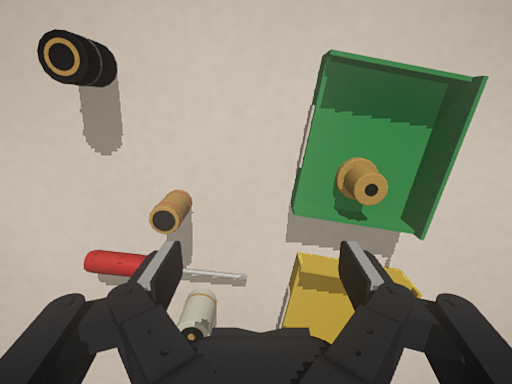

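The cap stands upright in the green bin at (365,185). The tube is next.

Emit:
send_rows --deltas '[{"tx": -50, "ty": -14, "tz": 0, "twist": 0, "jaw": 85}, {"tx": -88, "ty": -26, "tz": 0, "twist": 0, "jaw": 85}, {"tx": -88, "ty": -26, "tz": -45, "twist": 0, "jaw": 85}, {"tx": -88, "ty": -26, "tz": -90, "twist": 0, "jaw": 85}, {"tx": -88, "ty": -26, "tz": -125, "twist": 0, "jaw": 85}]'

```text
clock: 7.28
tcp_pos: [0.438, 0.144, 0.0126]
eef_rot: [[0.005, 1.0, -0.0], [1.0, -0.005, -0.0], [-0.0, -0.0, -1.0]]
contact_force: [0.9, -0.3, 0.1]
grip_width: 0.996
finger_force: 0.0
```

Emit:
send_rows --deltas '[{"tx": 0, "ty": 0, "tz": 0, "twist": 0, "jaw": 40}, {"tx": 0, "ty": 0, "tz": 0, "twist": 0, "jaw": 18}, {"tx": 0, "ty": 0, "tz": 0, "twist": 0, "jaw": 18}, {"tx": 0, "ty": 0, "tz": 0, "twist": 0, "jaw": 18}, {"tx": 0, "ty": 0, "tz": 0, "twist": 0, "jaw": 18}]'

```text
clock: 7.9
tcp_pos: [0.4399, 0.1445, 0.0167]
eef_rot: [[0.005, 1.0, 0.004], [1.0, -0.005, 0.001], [0.001, 0.004, -1.0]]
contact_force: [-1.3, -0.7, 6.9]
grip_width: 0.331
finger_force: 39.6
```

Emit:
send_rows --deltas '[{"tx": 0, "ty": 0, "tz": 45, "twist": 0, "jaw": 18}, {"tx": 0, "ty": 0, "tz": 90, "twist": 0, "jaw": 18}, {"tx": 45, "ty": 20, "tz": 110, "twist": 0, "jaw": 18}, {"tx": 95, "ty": 41, "tz": 110, "twist": 0, "jaw": 18}, {"tx": 145, "ty": 62, "tz": 110, "twist": 0, "jaw": 18}]'

```text
clock: 8.52
tcp_pos: [0.5854, 0.2069, 0.1255]
eef_rot: [[0.005, 1.0, 0.002], [1.0, -0.005, 0.001], [0.001, 0.002, -1.0]]
contact_force: [0.9, -0.2, -0.7]
grip_width: 0.326
finger_force: 40.0
```

Emit:
send_rows --deltas '[{"tx": 45, "ty": 20, "tz": 0, "twist": 0, "jaw": 18}, {"tx": 53, "ty": 23, "tz": 0, "twist": 0, "jaw": 18}, {"tx": 53, "ty": 23, "tz": -20, "twist": 0, "jaw": 18}, {"tx": 53, "ty": 23, "tz": -50, "twist": 0, "jaw": 18}, {"tx": 53, "ty": 23, "tz": -75, "twist": 0, "jaw": 18}]'

```text
clock: 9.15
tcp_pos: [0.6348, 0.2284, 0.0476]
eef_rot: [[0.005, 1.0, -0.001], [1.0, -0.005, -0.0], [-0.0, -0.001, -1.0]]
contact_force: [0.1, 1.1, -1.2]
grip_width: 0.327
finger_force: 40.3
```

Emit:
send_rows --deltas '[{"tx": 0, "ty": 0, "tz": -15, "twist": 0, "jaw": 18}, {"tx": 0, "ty": 0, "tz": -22, "twist": 0, "jaw": 18}, {"tx": 0, "ty": 0, "tz": -26, "twist": 0, "jaw": 18}, {"tx": 0, "ty": 0, "tz": -27, "twist": 0, "jaw": 18}, {"tx": 0, "ty": 0, "tz": -27, "twist": 0, "jaw": 18}]'

```text
clock: 9.78
tcp_pos: [0.6369, 0.2293, 0.0232]
eef_rot: [[0.005, 1.0, 0.001], [1.0, -0.005, 0.0], [0.0, 0.001, -1.0]]
contact_force: [0.1, -0.2, -1.5]
grip_width: 0.328
finger_force: 40.3
```

Lower 2.5 mm more, then release. Next is the black socket: from (.637,.2295) to (.373,.2825).

Emit:
send_rows --deltas '[{"tx": 0, "ty": 0, "tz": -2.5, "twist": 0, "jaw": 18}, {"tx": 0, "ty": 0, "tz": -2.5, "twist": 0, "jaw": 18}, {"tx": 0, "ty": 0, "tz": -2.5, "twist": 0, "jaw": 38}, {"tx": 0, "ty": 0, "tz": -2.5, "twist": 0, "jaw": 50}, {"tx": 0, "ty": 0, "tz": -2.5, "twist": 0, "jaw": 50}]'

```text
clock: 10.4
tcp_pos: [0.6364, 0.2291, 0.0196]
eef_rot: [[0.005, 1.0, -0.0], [1.0, -0.005, -0.0], [-0.0, -0.0, -1.0]]
contact_force: [-0.2, 0.6, -0.3]
grip_width: 0.584
finger_force: 0.0
```

Emit:
send_rows --deltas '[{"tx": 0, "ty": 0, "tz": 30, "twist": 0, "jaw": 50}, {"tx": 0, "ty": 0, "tz": 70, "twist": 0, "jaw": 70}, {"tx": 0, "ty": 0, "tz": 110, "twist": 0, "jaw": 85}, {"tx": -50, "ty": 10, "tz": 120, "twist": 0, "jaw": 85}, {"tx": -100, "ty": 20, "tz": 120, "twist": 0, "jaw": 85}]'

```text
clock: 11.02
tcp_pos: [0.5363, 0.2494, 0.1413]
eef_rot: [[0.005, 1.0, 0.002], [1.0, -0.005, 0.001], [0.001, 0.002, -1.0]]
contact_force: [-0.7, 0.9, 0.1]
grip_width: 0.992
finger_force: 0.0
```

Emit:
send_rows --deltas '[{"tx": -55, "ty": 11, "tz": 0, "twist": 0, "jaw": 85}, {"tx": -110, "ty": 22, "tz": 0, "twist": 0, "jaw": 85}, {"tx": -164, "ty": 33, "tz": 0, "twist": 0, "jaw": 85}, {"tx": -164, "ty": 33, "tz": 0, "twist": 0, "jaw": 85}, {"tx": -164, "ty": 33, "tz": 0, "twist": 0, "jaw": 85}]'

```text
clock: 11.65
tcp_pos: [0.3728, 0.2823, 0.1402]
eef_rot: [[0.004, 1.0, 0.001], [1.0, -0.004, 0.0], [0.0, 0.001, -1.0]]
contact_force: [0.6, 0.9, -0.0]
grip_width: 0.995
finger_force: 0.0
```

```bash
python3 - <<'E'
from geo import *
import cv2
s=sense();print(s["clock"],s["tcp_pos"],s["grip_width"])
a=snapshot("wrist")[:,:,::-1];b=snapshot("top")[:,:,::-1][60:230,100:327]
b=cv2.resize(b,(512,384),interpolation=cv2.INTER_CUBIC)
cv2.imwrite("pics/w4.png",cv2.resize(np.hstack([a,b]),(800,300)))
c=calibration("wrist");T=np.array(c["tool_from_camera"])
X=np.array([.373,.2825,.048]);p=np.array(s["eef_rot"]).T@(X-s["tcp_pos"]);q=T[:3,:3].T@(p-T[:3,3]);u=np.array(c["K"])@q;print(u[:2]/u[2]*.78)
E
```

```text
11.65 [0.37279527 0.28225061 0.14015835] 0.9947990573942086
[203.21740732 150.35825359]
```

View pics/w4.png

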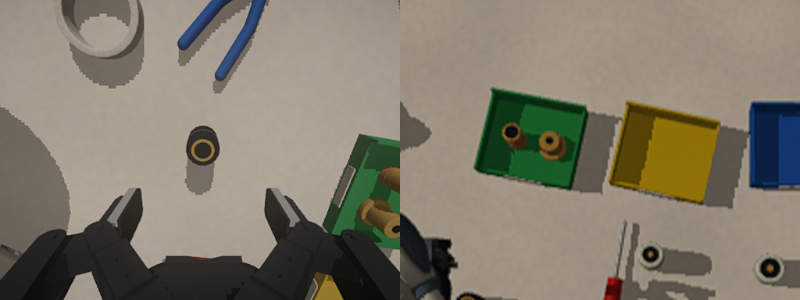

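Both brass parts stand upright in green, and the black socket is aligned at (203,149). Grasping it.

Emit:
send_rows --deltas '[{"tx": 0, "ty": 0, "tz": -45, "twist": 0, "jaw": 85}, {"tx": 0, "ty": 0, "tz": -90, "twist": 0, "jaw": 85}, {"tx": 0, "ty": 0, "tz": -115, "twist": 0, "jaw": 85}, {"tx": 0, "ty": 0, "tz": -126, "twist": 0, "jaw": 85}, {"tx": 0, "ty": 0, "tz": -126, "twist": 0, "jaw": 60}]'

```text
clock: 12.38
tcp_pos: [0.3728, 0.2818, 0.0134]
eef_rot: [[0.005, 1.0, -0.001], [1.0, -0.005, -0.001], [-0.001, -0.001, -1.0]]
contact_force: [-0.5, -0.5, -0.1]
grip_width: 0.809
finger_force: 0.0
```

Emit:
send_rows --deltas '[{"tx": 0, "ty": 0, "tz": 0, "twist": 0, "jaw": 30}, {"tx": 0, "ty": 0, "tz": 0, "twist": 0, "jaw": 28}, {"tx": 0, "ty": 0, "tz": 0, "twist": 0, "jaw": 28}, {"tx": 0, "ty": 0, "tz": 0, "twist": 0, "jaw": 28}, {"tx": 0, "ty": 0, "tz": 0, "twist": 0, "jaw": 28}]'

```text
clock: 13.0
tcp_pos: [0.3735, 0.2828, 0.0155]
eef_rot: [[0.004, 1.0, 0.003], [1.0, -0.004, 0.002], [0.002, 0.003, -1.0]]
contact_force: [0.1, -0.1, 5.8]
grip_width: 0.458
finger_force: 40.5
```

Emit:
send_rows --deltas '[{"tx": 0, "ty": 0, "tz": 45, "twist": 0, "jaw": 28}, {"tx": 0, "ty": 0, "tz": 90, "twist": 0, "jaw": 28}, {"tx": 30, "ty": -36, "tz": 115, "twist": 0, "jaw": 28}, {"tx": 65, "ty": -78, "tz": 115, "twist": 0, "jaw": 28}, {"tx": 100, "ty": -120, "tz": 115, "twist": 0, "jaw": 28}]'

```text
clock: 13.62
tcp_pos: [0.4735, 0.1611, 0.1295]
eef_rot: [[0.004, 1.0, 0.001], [1.0, -0.004, 0.001], [0.001, 0.001, -1.0]]
contact_force: [0.4, 1.5, -1.2]
grip_width: 0.457
finger_force: 40.5
```

Emit:
send_rows --deltas '[{"tx": 36, "ty": -44, "tz": 0, "twist": 0, "jaw": 28}, {"tx": 72, "ty": -87, "tz": 0, "twist": 0, "jaw": 28}, {"tx": 108, "ty": -131, "tz": 0, "twist": 0, "jaw": 28}, {"tx": 141, "ty": -170, "tz": 0, "twist": 0, "jaw": 28}, {"tx": 141, "ty": -170, "tz": -20, "twist": 0, "jaw": 28}]'

```text
clock: 14.25
tcp_pos: [0.6156, -0.0109, 0.1093]
eef_rot: [[0.009, 1.0, 0.003], [1.0, -0.009, -0.001], [-0.001, 0.003, -1.0]]
contact_force: [-0.5, -0.5, -0.5]
grip_width: 0.453
finger_force: 40.7
```

Emit:
send_rows --deltas '[{"tx": 0, "ty": 3, "tz": -30, "twist": 0, "jaw": 28}, {"tx": 0, "ty": 3, "tz": -50, "twist": 0, "jaw": 28}, {"tx": 0, "ty": 3, "tz": -68, "twist": 0, "jaw": 28}, {"tx": 0, "ty": 3, "tz": -80, "twist": 0, "jaw": 28}, {"tx": 0, "ty": 3, "tz": -86, "twist": 0, "jaw": 28}]'

```text
clock: 14.88
tcp_pos: [0.6134, -0.0047, 0.0223]
eef_rot: [[0.004, 1.0, -0.0], [1.0, -0.004, 0.0], [0.0, -0.0, -1.0]]
contact_force: [0.2, -0.3, -1.0]
grip_width: 0.46
finger_force: 40.7
```

Emit:
send_rows --deltas '[{"tx": 0, "ty": 0, "tz": -1, "twist": 0, "jaw": 28}, {"tx": 0, "ty": 0, "tz": -1.5, "twist": 0, "jaw": 28}, {"tx": 0, "ty": 0, "tz": -1.5, "twist": 0, "jaw": 28}, {"tx": 0, "ty": 0, "tz": -1.5, "twist": 0, "jaw": 28}, {"tx": 0, "ty": 0, "tz": -1.5, "twist": 0, "jaw": 28}]'

```text
clock: 15.5
tcp_pos: [0.6136, -0.0048, 0.0215]
eef_rot: [[0.005, 1.0, 0.0], [1.0, -0.005, 0.0], [0.0, 0.0, -1.0]]
contact_force: [0.4, -0.5, -0.3]
grip_width: 0.455
finger_force: 40.7
```

Emit:
send_rows --deltas '[{"tx": 0, "ty": 0, "tz": -1.5, "twist": 0, "jaw": 28}, {"tx": 0, "ty": 0, "tz": -1.5, "twist": 0, "jaw": 45}, {"tx": 0, "ty": 0, "tz": -1.5, "twist": 0, "jaw": 60}, {"tx": 0, "ty": 0, "tz": -1.5, "twist": 0, "jaw": 60}, {"tx": 0, "ty": 0, "tz": -1.5, "twist": 0, "jaw": 60}]'

```text
clock: 16.12
tcp_pos: [0.6136, -0.0048, 0.0199]
eef_rot: [[0.005, 1.0, 0.0], [1.0, -0.005, 0.0], [0.0, 0.0, -1.0]]
contact_force: [1.0, 0.6, 0.4]
grip_width: 0.702
finger_force: 0.0
```

Emit:
send_rows --deltas '[{"tx": 0, "ty": 0, "tz": 30, "twist": 0, "jaw": 60}, {"tx": 0, "ty": 0, "tz": 70, "twist": 0, "jaw": 70}, {"tx": 0, "ty": 0, "tz": 110, "twist": 0, "jaw": 85}, {"tx": -50, "ty": 5, "tz": 120, "twist": 0, "jaw": 85}, {"tx": -100, "ty": 10, "tz": 120, "twist": 0, "jaw": 85}]'

```text
clock: 16.75
tcp_pos: [0.5133, 0.0052, 0.1412]
eef_rot: [[0.005, 1.0, 0.002], [1.0, -0.005, -0.0], [-0.0, 0.002, -1.0]]
contact_force: [0.3, -1.0, 0.9]
grip_width: 0.995
finger_force: 0.0
```

Emit:
send_rows --deltas '[{"tx": -50, "ty": 5, "tz": 0, "twist": 0, "jaw": 85}, {"tx": -60, "ty": 6, "tz": 0, "twist": 0, "jaw": 85}, {"tx": -60, "ty": 6, "tz": 0, "twist": 0, "jaw": 85}, {"tx": -60, "ty": 6, "tz": 0, "twist": 0, "jaw": 85}, {"tx": -60, "ty": 6, "tz": 0, "twist": 0, "jaw": 85}]'

```text
clock: 17.38
tcp_pos: [0.4543, 0.011, 0.1396]
eef_rot: [[0.005, 1.0, -0.001], [1.0, -0.005, 0.0], [0.0, -0.001, -1.0]]
contact_force: [0.1, -0.3, -0.0]
grip_width: 0.997
finger_force: 0.0
```

```bash
python3 - <<'E'
from geo import *
import cv2
s=sense();print(s["clock"],s["tcp_pos"],s["grip_width"])
cv2.imwrite("pics/w5.png",snapshot("wrist")[:,:,::-1])
c=calibration("wrist");T=np.array(c["tool_from_camera"])
X=np.array([.4535,.011,.055]);p=np.array(s["eef_rot"]).T@(X-s["tcp_pos"]);q=T[:3,:3].T@(p-T[:3,3]);u=np.array(c["K"])@q;print(u[:2]/u[2])
E
```

```text
17.375 [0.45426976 0.01103038 0.13959746] 0.9974192982480565
[259.62030872 195.76224703]
```

View pics/w5.png

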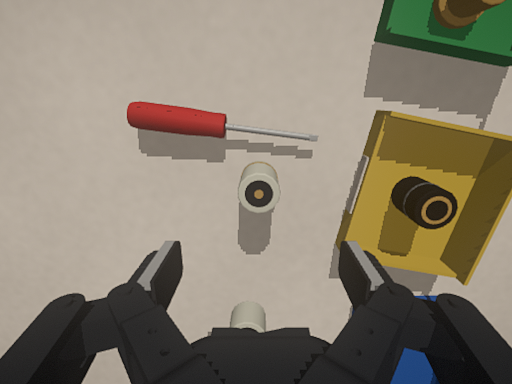

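Black stands in yellow, and the tall socket is aligned at (259,193).

Emit:
send_rows --deltas '[{"tx": 0, "ty": 0, "tz": -45, "twist": 0, "jaw": 85}, {"tx": 0, "ty": 0, "tz": -90, "twist": 0, "jaw": 85}, {"tx": 0, "ty": 0, "tz": -115, "twist": 0, "jaw": 85}, {"tx": 0, "ty": 0, "tz": -125, "twist": 0, "jaw": 85}, {"tx": 0, "ty": 0, "tz": -125, "twist": 0, "jaw": 60}]'

```text
clock: 18.05
tcp_pos: [0.4536, 0.0111, 0.0146]
eef_rot: [[0.005, 1.0, -0.001], [1.0, -0.005, 0.0], [0.0, -0.001, -1.0]]
contact_force: [0.3, 0.7, 0.1]
grip_width: 0.815
finger_force: 0.0
```

Emit:
send_rows --deltas '[{"tx": 0, "ty": 0, "tz": 0, "twist": 0, "jaw": 30}, {"tx": 0, "ty": 0, "tz": 0, "twist": 0, "jaw": 26}, {"tx": 0, "ty": 0, "tz": 0, "twist": 0, "jaw": 26}, {"tx": 0, "ty": 0, "tz": 0, "twist": 0, "jaw": 26}, {"tx": 0, "ty": 0, "tz": 0, "twist": 0, "jaw": 26}]'

```text
clock: 18.68
tcp_pos: [0.4546, 0.0111, 0.0165]
eef_rot: [[0.005, 1.0, 0.003], [1.0, -0.005, -0.0], [-0.0, 0.003, -1.0]]
contact_force: [-0.4, -0.9, 6.2]
grip_width: 0.437
finger_force: 40.3
```

Emit:
send_rows --deltas '[{"tx": 0, "ty": 0, "tz": 45, "twist": 0, "jaw": 26}, {"tx": 0, "ty": 0, "tz": 90, "twist": 0, "jaw": 26}, {"tx": 20, "ty": -36, "tz": 115, "twist": 0, "jaw": 26}, {"tx": 50, "ty": -80, "tz": 115, "twist": 0, "jaw": 26}, {"tx": 80, "ty": -124, "tz": 115, "twist": 0, "jaw": 26}]'

```text
clock: 19.3
tcp_pos: [0.5345, -0.1141, 0.1305]
eef_rot: [[0.004, 1.0, 0.001], [1.0, -0.004, -0.0], [-0.0, 0.002, -1.0]]
contact_force: [0.7, 0.0, -0.8]
grip_width: 0.433
finger_force: 40.4
```

Emit:
send_rows --deltas '[{"tx": 36, "ty": -48, "tz": 0, "twist": 0, "jaw": 26}, {"tx": 70, "ty": -95, "tz": 0, "twist": 0, "jaw": 26}, {"tx": 98, "ty": -132, "tz": 0, "twist": 0, "jaw": 26}, {"tx": 98, "ty": -132, "tz": 0, "twist": 0, "jaw": 26}, {"tx": 98, "ty": -132, "tz": -30, "twist": 0, "jaw": 26}]'

```text
clock: 19.92
tcp_pos: [0.6329, -0.2456, 0.1022]
eef_rot: [[0.005, 1.0, 0.005], [1.0, -0.005, -0.002], [-0.002, 0.005, -1.0]]
contact_force: [1.6, 0.1, -0.7]
grip_width: 0.435
finger_force: 40.6
```

Emit:
send_rows --deltas '[{"tx": 0, "ty": 0, "tz": -25, "twist": 0, "jaw": 26}, {"tx": 0, "ty": 0, "tz": -45, "twist": 0, "jaw": 26}, {"tx": 0, "ty": 0, "tz": -62, "twist": 0, "jaw": 26}, {"tx": 0, "ty": 0, "tz": -72, "twist": 0, "jaw": 26}, {"tx": 0, "ty": 0, "tz": -76, "twist": 0, "jaw": 26}]'

```text
clock: 20.55
tcp_pos: [0.6314, -0.2447, 0.0234]
eef_rot: [[0.004, 1.0, -0.0], [1.0, -0.004, 0.0], [0.0, -0.0, -1.0]]
contact_force: [1.0, -0.1, -0.6]
grip_width: 0.435
finger_force: 40.6
```

Emit:
send_rows --deltas '[{"tx": 0, "ty": 0, "tz": -1, "twist": 0, "jaw": 26}, {"tx": 0, "ty": 0, "tz": -1.5, "twist": 0, "jaw": 26}, {"tx": 0, "ty": 0, "tz": -1.5, "twist": 0, "jaw": 26}, {"tx": 0, "ty": 0, "tz": -1.5, "twist": 0, "jaw": 26}, {"tx": 0, "ty": 0, "tz": -1.5, "twist": 0, "jaw": 26}]'

```text
clock: 21.18
tcp_pos: [0.6316, -0.2449, 0.0224]
eef_rot: [[0.005, 1.0, 0.0], [1.0, -0.005, -0.0], [-0.0, 0.0, -1.0]]
contact_force: [-0.8, -0.7, -1.0]
grip_width: 0.437
finger_force: 40.6
```

Emit:
send_rows --deltas '[{"tx": 0, "ty": 0, "tz": -1.5, "twist": 0, "jaw": 26}, {"tx": 0, "ty": 0, "tz": -1.5, "twist": 0, "jaw": 45}, {"tx": 0, "ty": 0, "tz": -1.5, "twist": 0, "jaw": 58}, {"tx": 0, "ty": 0, "tz": -1.5, "twist": 0, "jaw": 58}, {"tx": 0, "ty": 0, "tz": -1.5, "twist": 0, "jaw": 58}]'

```text
clock: 21.8
tcp_pos: [0.6316, -0.2449, 0.0209]
eef_rot: [[0.005, 1.0, 0.0], [1.0, -0.005, -0.0], [-0.0, 0.0, -1.0]]
contact_force: [0.6, 0.4, -0.5]
grip_width: 0.682
finger_force: 0.0
```

Emit:
send_rows --deltas '[{"tx": 0, "ty": 0, "tz": 30, "twist": 0, "jaw": 58}, {"tx": 0, "ty": 0, "tz": 70, "twist": 0, "jaw": 70}, {"tx": 0, "ty": 0, "tz": 110, "twist": 0, "jaw": 85}, {"tx": -50, "ty": 20, "tz": 120, "twist": 0, "jaw": 85}, {"tx": -100, "ty": 40, "tz": 120, "twist": 0, "jaw": 85}]'

```text
clock: 22.42
tcp_pos: [0.5313, -0.2048, 0.1422]
eef_rot: [[0.005, 1.0, 0.002], [1.0, -0.005, -0.001], [-0.001, 0.002, -1.0]]
contact_force: [0.6, -0.1, 1.8]
grip_width: 0.997
finger_force: 0.0
```

Emit:
send_rows --deltas '[{"tx": -50, "ty": 20, "tz": 0, "twist": 0, "jaw": 85}, {"tx": -92, "ty": 76, "tz": 0, "twist": 0, "jaw": 85}, {"tx": -92, "ty": 76, "tz": 0, "twist": 0, "jaw": 85}, {"tx": -92, "ty": 36, "tz": 0, "twist": 0, "jaw": 85}, {"tx": -92, "ty": 36, "tz": 0, "twist": 0, "jaw": 85}]'

```text
clock: 23.05
tcp_pos: [0.4397, -0.1707, 0.1411]
eef_rot: [[0.007, 1.0, 0.001], [1.0, -0.007, -0.001], [-0.001, 0.001, -1.0]]
contact_force: [-0.7, 0.7, 0.5]
grip_width: 0.992
finger_force: 0.0
```

```bash
python3 - <<'E'
from geo import *
import cv2
s=sense();print(s["clock"],s["tcp_pos"],s["grip_width"])
cv2.imwrite("pics/w6.png",snapshot("wrist")[:,:,::-1])
c=calibration("wrist");T=np.array(c["tool_from_camera"])
X=np.array([.439,-.169,.036]);p=np.array(s["eef_rot"]).T@(X-s["tcp_pos"]);q=T[:3,:3].T@(p-T[:3,3]);u=np.array(c["K"])@q;print(u[:2]/u[2])
E
```

```text
23.05 [ 0.43973951 -0.1707309   0.14114569] 0.9923483147738498
[259.55477261 186.78244211]
```

View pics/w6.png

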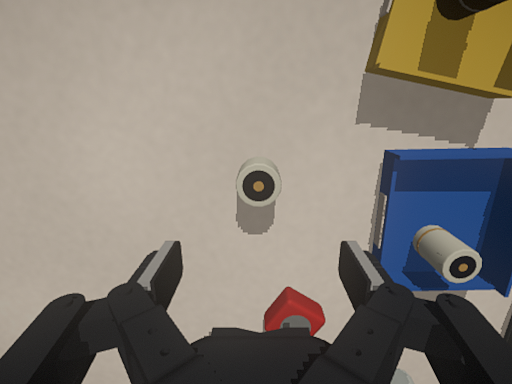

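The tall socket stands in blue and the short one is aligned at (258,186).

Emit:
send_rows --deltas '[{"tx": 0, "ty": 0, "tz": -45, "twist": 0, "jaw": 85}, {"tx": 0, "ty": 0, "tz": -90, "twist": 0, "jaw": 85}, {"tx": 0, "ty": 0, "tz": -120, "twist": 0, "jaw": 85}, {"tx": 0, "ty": 0, "tz": -132, "twist": 0, "jaw": 85}, {"tx": 0, "ty": 0, "tz": -132, "twist": 0, "jaw": 60}]'

```text
clock: 23.72
tcp_pos: [0.4395, -0.1686, 0.0086]
eef_rot: [[0.004, 1.0, -0.001], [1.0, -0.004, 0.001], [0.001, -0.001, -1.0]]
contact_force: [-0.1, 0.3, 0.6]
grip_width: 0.816
finger_force: 0.0
```

Emit:
send_rows --deltas '[{"tx": 0, "ty": 0, "tz": 0, "twist": 0, "jaw": 34}, {"tx": 0, "ty": 0, "tz": 0, "twist": 0, "jaw": 32}, {"tx": 0, "ty": 0, "tz": 0, "twist": 0, "jaw": 32}, {"tx": 0, "ty": 0, "tz": 0, "twist": 0, "jaw": 32}, {"tx": 0, "ty": 0, "tz": 0, "twist": 0, "jaw": 32}]'

```text
clock: 24.35
tcp_pos: [0.4408, -0.1694, 0.0109]
eef_rot: [[0.005, 1.0, 0.003], [1.0, -0.005, -0.001], [-0.001, 0.003, -1.0]]
contact_force: [0.1, 0.8, 6.8]
grip_width: 0.498
finger_force: 41.4
```

Emit:
send_rows --deltas '[{"tx": 0, "ty": 0, "tz": 45, "twist": 0, "jaw": 32}, {"tx": 0, "ty": 0, "tz": 90, "twist": 0, "jaw": 32}, {"tx": 40, "ty": -3, "tz": 115, "twist": 0, "jaw": 32}, {"tx": 90, "ty": -8, "tz": 115, "twist": 0, "jaw": 32}, {"tx": 140, "ty": -12, "tz": 115, "twist": 0, "jaw": 32}]'

```text
clock: 24.98
tcp_pos: [0.5812, -0.1811, 0.1248]
eef_rot: [[0.005, 1.0, 0.002], [1.0, -0.005, -0.001], [-0.001, 0.002, -1.0]]
contact_force: [-0.9, -0.7, -0.7]
grip_width: 0.5
finger_force: 41.3
```

Emit:
send_rows --deltas '[{"tx": 40, "ty": -3, "tz": 0, "twist": 0, "jaw": 32}, {"tx": 53, "ty": -3, "tz": 0, "twist": 0, "jaw": 32}, {"tx": 53, "ty": -3, "tz": -20, "twist": 0, "jaw": 32}, {"tx": 53, "ty": -3, "tz": -50, "twist": 0, "jaw": 32}, {"tx": 53, "ty": -3, "tz": -75, "twist": 0, "jaw": 32}]'

```text
clock: 25.6
tcp_pos: [0.6308, -0.1836, 0.0459]
eef_rot: [[0.005, 1.0, -0.003], [1.0, -0.005, 0.001], [0.001, -0.003, -1.0]]
contact_force: [-0.2, -0.7, -0.9]
grip_width: 0.497
finger_force: 41.3
```

Emit:
send_rows --deltas '[{"tx": 0, "ty": 0, "tz": -15, "twist": 0, "jaw": 32}, {"tx": 0, "ty": 0, "tz": -25, "twist": 0, "jaw": 32}, {"tx": 0, "ty": 0, "tz": -30, "twist": 0, "jaw": 32}, {"tx": 0, "ty": 0, "tz": -31, "twist": 0, "jaw": 32}, {"tx": 0, "ty": 0, "tz": -31, "twist": 0, "jaw": 32}]'

```text
clock: 26.22
tcp_pos: [0.633, -0.184, 0.0187]
eef_rot: [[0.005, 1.0, 0.001], [1.0, -0.005, -0.0], [-0.0, 0.001, -1.0]]
contact_force: [-0.1, 0.5, -1.0]
grip_width: 0.5
finger_force: 41.3
```

Emit:
send_rows --deltas '[{"tx": 0, "ty": 0, "tz": -2, "twist": 0, "jaw": 32}, {"tx": 0, "ty": 0, "tz": -3, "twist": 0, "jaw": 32}, {"tx": 0, "ty": 0, "tz": -3, "twist": 0, "jaw": 46}, {"tx": 0, "ty": 0, "tz": -3, "twist": 0, "jaw": 62}, {"tx": 0, "ty": 0, "tz": -3, "twist": 0, "jaw": 62}]'

```text
clock: 26.85
tcp_pos: [0.6326, -0.1839, 0.0149]
eef_rot: [[0.005, 1.0, 0.0], [1.0, -0.005, -0.0], [-0.0, 0.0, -1.0]]
contact_force: [-0.5, -0.0, 0.0]
grip_width: 0.728
finger_force: 0.0
```

Emit:
send_rows --deltas '[{"tx": 0, "ty": 0, "tz": 0, "twist": 0, "jaw": 62}, {"tx": 0, "ty": 0, "tz": 30, "twist": 0, "jaw": 62}, {"tx": 0, "ty": 0, "tz": 70, "twist": 0, "jaw": 62}, {"tx": 0, "ty": 0, "tz": 120, "twist": 0, "jaw": 62}, {"tx": -50, "ty": 0, "tz": 150, "twist": 0, "jaw": 62}]'

```text
clock: 27.48
tcp_pos: [0.5841, -0.1839, 0.1663]
eef_rot: [[0.003, 1.0, 0.002], [1.0, -0.003, -0.0], [-0.0, 0.002, -1.0]]
contact_force: [0.0, 0.3, 0.9]
grip_width: 0.727
finger_force: 0.0
```

Emit:
send_rows --deltas '[{"tx": -50, "ty": 0, "tz": 20, "twist": 0, "jaw": 62}, {"tx": -100, "ty": 0, "tz": 40, "twist": 0, "jaw": 62}, {"tx": -150, "ty": 0, "tz": 60, "twist": 0, "jaw": 62}, {"tx": -180, "ty": 0, "tz": 60, "twist": 0, "jaw": 62}, {"tx": -180, "ty": 0, "tz": 60, "twist": 0, "jaw": 62}]'

```text
clock: 28.1
tcp_pos: [0.4015, -0.1841, 0.2261]
eef_rot: [[0.006, 1.0, 0.003], [1.0, -0.006, -0.002], [-0.002, 0.003, -1.0]]
contact_force: [0.3, 0.1, -0.3]
grip_width: 0.725
finger_force: 0.0
```

```bash
python3 - <<'E'
from geo import *
import cv2
s=sense();print(s["clock"],s["tcp_pos"],s["contact_force"])
a=snapshot("scene")[:,:,::-1];b=snapshot("top")[:,:,::-1][90:282,130:386]
b=cv2.resize(b,(512,384),interpolation=cv2.INTER_CUBIC)
cv2.imwrite("pics/end.png",cv2.resize(np.hstack([a,b]),(800,300),interpolation=cv2.INTER_AREA))
E
```

```text
28.1 [ 0.40152562 -0.18409138  0.22605035] [ 0.25557189  0.05272089 -0.26334108]
```

View pics/end.png

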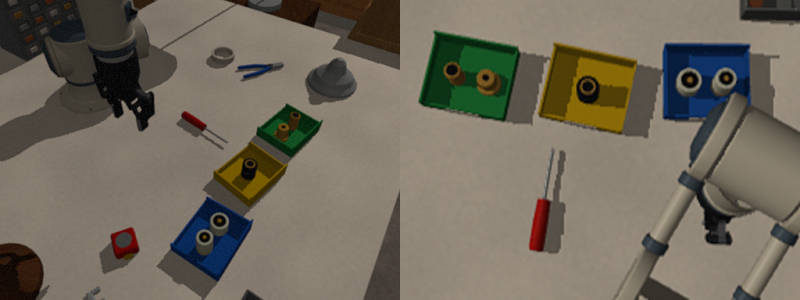

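All five parts stand upright in their bins, the tools haven't moved, and the arm is clear.

```bash
python3 -c "
from rig import *
print(sign_off())"
```

```text
the job is handed in; nothing more can be done
None
```

The job is handed in at about 28 s: the last pictures show all five parts upright in their correct bins and the screwdriver and tape measure where they lay; `sign_off()` returned no verdict.

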